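# Catch the bridge blanks from the chute and hold them in the dish

### The job

Pick up the wooden dish by its handle, hold it under the lip of the tilted chute and raise it so that its rim lifts the gate by its two feet and all three dark wood blanks slide out into the dish (let the dish do this: do not touch the gate or the blanks with the gripper, and spill none). Then take the dish well clear of the chute, keeping it level all the way, and finish while still holding it in the air, level and still, about 15 cm above the bench with the three blanks in it; do not put it down or let go. Leave the other things on the bench where they are.

Things in the scene. Friction and masses are not known exactly. Their poses are not given: they have to be found in the camera images.
- dish: Open wooden dish, 110 (x) x 100 (y) x 45 mm high, walls and floor 4 mm, about 0.14 kg. Origin: centre of its underside, z up. A straight bar handle, 18 mm wide (y), 20 mm tall (z = 24 to 44 mm), sticks out level from its -x wall, from x = -54 to -134 mm; a good grasp is at x = -95, z = 34 mm, from above, fingers closing along y.
- chute: Fixed chute, left or right of the dish: an aluminium channel 42 mm wide inside, 230 mm long, sloping 35 degrees down to its own -x (roughly to the robot) to an open lip. Origin: on the bench right below the lip, z up, +x to the high end. Its two posts and base plate (130 mm wide) begin at x = +60 mm: the room below the lip is free.
- lip (a point): Middle of the channel floor's lower edge, where the blanks slide off, 205 mm above the bench; they land 0 to 70 mm in front of it.
- feet (a point): Midpoint of the undersides of the gate's two level feet: 12 mm in front (-x of the chute) of the lip, 141 mm above the bench when shut. Each covers y = 29 to 65 mm either side and x = -40 to +16 mm of the lip. A dish square to the chute, handle towards the chute's -x, centre 25 mm in front of the lip, meets both with its side rims and catches all.
- gate (a joint): Height in m of the plywood gate that closes the chute just in front of the lip: 0 shut, 0.055 its upper stop. It slides straight up, weighs 0.12 kg and falls shut by itself when nothing carries it. Its top is 59 mm above the lip when shut. The blanks slide out freely once it is raised 0.03 or more (0.04 is good).
- blank0: Dark hardwood block 30 x 24 x 20 mm, about 16 g, lying in the chute; the lowest one, leaning on the gate. Origin: centre of its 30 x 24 underside.
- blank1: The same, second in the chute.
- blank2: The same, third and highest in the chute.
- sanding_block: Cork and wood sanding block 90 x 45 x 32 mm, between the dish and the chute; a bystander, to be left alone. Origin: its underside.
- chisel: Slim hand tool with a handle lying near the robot; a bystander, to be left alone. Origin: its underside.
- mallet: Hammer lying at the right; a bystander, to be left alone. Origin: its underside.
- varnish: Small amber bottle, 48 mm wide, 110 mm tall, at the left; a bystander, to be left alone. Origin: its underside.
- glue: Small jar, 60 mm wide, 90 mm tall, at the right; a bystander, to be left alone. Origin: its underside.
- pin_bowl: Small blue bowl, 110 mm wide, 45 mm high, at the left; a bystander, to be left alone. Origin: its underside.
- offcut: Dark wood offcut 140 x 50 x 22 mm, near the robot at the right; a bystander, to be left alone. Origin: its underside.

How it is judged:
On the way, in this order (a step that is already met when the one before it is completed fails the run):
1. the dish is lifted off the bench in the gripper, with the gate still shut (height (world z) of dish above 0.03 m and contact force between dish and the fingers above 1 N and value of joint gate below 0.006 m), for 0.2 s.
2. the gate is raised by the held dish (value of joint gate above 0.02 m and contact force between dish and gate above 0.1 N and contact force between dish and the fingers above 1 N).
3. all three blanks are in the held dish (x of blank0 in the frame of dish between -0.055 and 0.055 m and y of blank0 in the frame of dish between -0.05 and 0.05 m and z of blank0 in the frame of dish between 0 and 0.05 m and x of blank1 in the frame of dish between -0.055 and 0.055 m and y of blank1 in the frame of dish between -0.05 and 0.05 m and z of blank1 in the frame of dish between 0 and 0.05 m and x of blank2 in the frame of dish between -0.055 and 0.055 m and y of blank2 in the frame of dish between -0.05 and 0.05 m and z of blank2 in the frame of dish between 0 and 0.05 m and contact force between dish and the fingers above 1 N and height (world z) of dish above 0.03 m), for 0.2 s.
At the end, for the whole second after the job is handed in: The gripper still holds the dish over 120 mm above the bench, within 0.12 rad of level, still (under 30 mm/s, 0.15 rad/s), its centre over 110 mm from the lip seen from above, touching neither chute nor gate; all three blanks are inside it; the gate is shut (x of blank0 in the frame of dish between -0.055 and 0.055 m and y of blank0 in the frame of dish between -0.05 and 0.05 m and z of blank0 in the frame of dish between 0 and 0.05 m and x of blank1 in the frame of dish between -0.055 and 0.055 m and y of blank1 in the frame of dish between -0.05 and 0.05 m and z of blank1 in the frame of dish between 0 and 0.05 m and x of blank2 in the frame of dish between -0.055 and 0.055 m and y of blank2 in the frame of dish between -0.05 and 0.05 m and z of blank2 in the frame of dish between 0 and 0.05 m and contact force between dish and the fingers above 1 N and height (world z) of dish above 0.12 m and angle between dish's own z axis and vertical below 0.12 rad and linear speed of dish below 0.03 m/s and angular speed of dish below 0.15 rad/s and horizontal distance between dish and lip above 0.11 m and value of joint gate below 0.006 m and contact force between dish and chute below 0.1 N and contact force between dish and gate below 0.1 N); the arm keeps its last pose, push and grip.
It fails at once if a blank falls on the bench ((height (world z) of blank0 below 0.03 m and distance between blank0 and dish above 0.08 m) or (height (world z) of blank1 below 0.03 m and distance between blank1 and dish above 0.08 m) or (height (world z) of blank2 below 0.03 m and distance between blank2 and dish above 0.08 m)).
It fails at once if the dish is tipped more than 0.35 rad (angle between dish's own z axis and vertical above 0.35 rad).
It fails at once if the gripper or arm touches the gate (contact force between any of the arm, the fingers and gate above 1 N).
It fails at once if the fingers handle a blank (contact force between the fingers and blank0 above 1 N or contact force between the fingers and blank1 above 1 N or contact force between the fingers and blank2 above 1 N).
It fails at once if another thing on the bench is moved more than 40 mm (distance of any of sanding_block, chisel, mallet, varnish, glue, pin_bowl, offcut from where it was at the start of the episode above 0.04 m).
It also fails if it takes over 58 s, if anything falls off the work surface, if the arm or the gripper's body presses on something with over 40 N, if the wrist force passes 120 N, or if a joint passes its speed limit or range.

### The arm

A 6-joint arm with a two-finger parallel gripper is mounted at the origin on the work surface. World frame = base frame: x ahead of the robot, y to its left, z up, the work surface at z = 0. Lengths are in m, angles in rad, forces in N, time in s.
With the tool pointing down it reaches from about 0.35 to 0.975 m from the base axis. Payload 4.9 kg.
Tool frame: the origin (TCP) lies at the very end of the fingers, on their centre line; the grasp point (between the pads) lies 19 mm behind it; z points along the fingers, y is the line along which they close (so a half turn about z gives the same grasp; the last joint's range is limited). The gripper opens to 85 mm and grips with 20 to 120 N. Pads are 22 mm wide; open, the fingers measure 114 mm over their backs; the gripper's body (76 mm by 85 mm) begins 54 mm behind the grasp point. The pads swing forward as they close: fully open they stand 13 mm farther back than shut.
Start: joints at [1.013, 0.053, 1.613, -0, 1.476, -0.119], TCP at [0.266, 0.566, 0.231] pointing down, gripper open.
Joint ranges: [-3.01, 3.01], [-1.01, 2.22], [0.06, 2.58], [-1.02, 4.17], [0.09, 2.62], [-3.14, 3.14]. Speed limits (rad/s): [2.57, 2.57, 3.14, 3.14, 3.14, 3.14].

### API

Orientations are given as a unit quaternion [w, x, y, z].
In Python, from plant import manip gives the robot as it stands.
- The arm moves only by the tool move_arm, never from a script. Its argument "plan" is a list that holds one entry, the list of rows, each a list of 7 numbers: the shift along the tool's x, y, z as a fraction of full scale, then the turn, a rotation vector about the tool's x, y, z as a fraction of full scale, then the closure, from 0 (fully open) to 1 (shut). In form: [[[dx, dy, dz, wx, wy, wz, fingers], ...]]. A call has exactly 10 rows; each row shifts and turns the commanded pose from where the row before left it, along the tool's axes as they then stand; what a row does not reach is not made up. Full scale, the value 1, is 0.12 m for a shift and 0.15 rad for a turn. A row lasts 1/8 s, in which the tool goes at most 62.5 mm and 10.7 degrees, less where a joint would pass 70% of its speed; a pose out of reach is approached as far as the arm can. A call with a number of a shift or a turn outside -1 to 1 is refused whole. A call with a gripper value outside its range is refused whole. The fingers move at their own pace and stop on an object; the grip force is fixed at half the most. Time passes only in rows, so rows that do not move let the fingers close, or fill a call up. It gives the time, the measured TCP pose, the force, the opening and the grip force at its end, in the units of the state.
- manip.state(): the state, without advancing time (a new reading comes with each control period).
- manip.grab_frame(name): name is "scene" or "top"; returns a dict with "pixels" (400x640x3 uint8, blue, green, red), "depth" (400x640 float32, m along the optical axis (not along the pixel's ray), 0 where there is no reading), "vfov" (degrees; the focal length in pixels is half the picture's height over the tangent of half this angle, whatever the lens; pixels are square), "cx", "cy" (the principal point, pixels), "dist_coeffs" ([k1, k2, p1, p2, k3] as OpenCV has them; the pictures are not rectified), "view" (4x4, takes a point from world to camera coordinates). Camera axes: x right, y down, z forward; pixel columns grow to the right and rows downward; lengths in m; the calibration is good to about 2 mm. A picture is of the moment at which its call begins.
- manip.job_done(): hands the job in; it is judged then, once.
The state is a dict: "time": time; "joint_pos": joint angles; "joint_vel": joint speeds; "joint_efforts": joint torques, N m; "tool_pos": TCP position; "tool_rot": TCP orientation; "contact_force": force on the tool from outside, world axes, zero at the start; "ft_torque": the same for the moment, N m; "gripper_width": opening from 0.0 (shut) to 1.0 (fully open); "grasp_force": force on a finger pad.
Only numpy, scipy, OpenCV 4.12 (cv2) and the standard library are available. Lean on these libraries where they do the work, as an engineer would, in place of code of your own. Each camera call takes 0.05 s, during which the arm holds its last target. There are 200 camera calls.

## Working session

There is one attempt and no reset: what is moved stays moved. The work goes in short steps, Python scripts to look and compute and a tool call to move; the robot and the scene stay as the last step left them, time stands still between calls to the robot, and variables do not carry over. Pictures are saved under pics/ and viewed, at most 10 in all, crops included, and the job is handed in when it is done.

Besides the shell and the picture viewer there is one more tool, called after "Emit:" by a JSON object that holds its "api" and its "payload", one argument or row to a line. move_arm: Moves the arm, as the interface text tells. Its arguments: {"type":"object","properties":{"plan":{"type":"array"}},"required":["plan"]}

```bash
mkdir -p pics; cat > h.py <<'E'
import numpy as np, cv2
from plant import manip
def grab(n):
    f=manip.grab_frame(n); h,w=f["depth"].shape
    fl=h/2/np.tan(np.radians(f["vfov"])/2)
    f["K"]=np.array([[fl,0,f["cx"]],[0,fl,f["cy"]],[0,0,1.]]); f["D"]=np.array(f["dist_coeffs"],float); f["view"]=np.array(f["view"]); return f
def rays(f,uv):
    n=cv2.undistortPoints(np.array(uv,float).reshape(-1,1,2),f["K"],f["D"]).reshape(-1,2)
    return np.c_[n,np.ones(len(n))]
def world(f,pc):
    R,t=f["view"][:3,:3],f["view"][:3,3]; return (pc-t)@R
def cloud(f):
    h,w=f["depth"].shape
    uv=np.stack(np.meshgrid(np.arange(w),np.arange(h)),-1).reshape(-1,2)
    P=world(f,rays(f,uv)*f["depth"].reshape(-1,1)); P[f["depth"].ravel()==0]=np.nan
    return P.reshape(h,w,3)
def plane(f,uv,z):
    r=rays(f,uv); c=world(f,np.zeros((1,3)))[0]; d=world(f,r)-c
    return c+d*((z-c[2])/d[:,2])[:,None]
E
python3 - <<'E'
from h import *
for n in("scene","top"):
    f=grab(n); cv2.imwrite(f"pics/{n}0.png",f["pixels"]); np.savez(n+"0.npz",P=cloud(f)); print(n,f["vfov"],f["D"],world(f,np.zeros((1,3))))
print(manip.state())
E
```

```text
scene 52.37659434517323 [-0.06289861  0.          0.          0.          0.        ] [[ 1.57663366 -0.09691839  0.93604572]]
top 53.07292578317429 [-0.09593121  0.          0.          0.          0.        ] [[ 0.42930393 -0.01171804  1.21483159]]
{'time': 0.1, 'joint_pos': array([ 1.01297336e+00,  5.33159089e-02,  1.61415981e+00,  1.19486583e-05,
        1.47599626e+00, -1.18960738e-01]), 'joint_vel': array([-9.65257471e-04, -1.76214704e-04, -2.46830911e-03,  5.04428841e-04,
       -2.64062082e-04,  6.42109031e-05]), 'joint_efforts': array([-1.43379766e-04, -3.94909573e+01, -3.71361458e+01, -1.37648449e-04,
        3.93910901e-03, -1.77776838e-05]), 'tool_pos': array([0.26524258, 0.56530284, 0.23016855]), 'tool_rot': array([-3.17550398e-04,  2.17674874e-01,  9.76020884e-01, -8.84400875e-04]), 'contact_force': array([ 0.07240192,  0.22838797, -0.4824136 ]), 'ft_torque': array([0.00399107, 0.02486574, 0.0142808 ]), 'grasp_force': 0.0, 'gripper_width': 0.9984225318169256}
```

View pics/scene0.png

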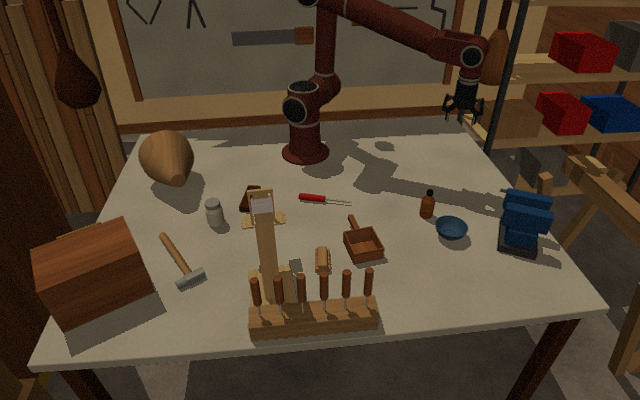

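View pics/top0.png

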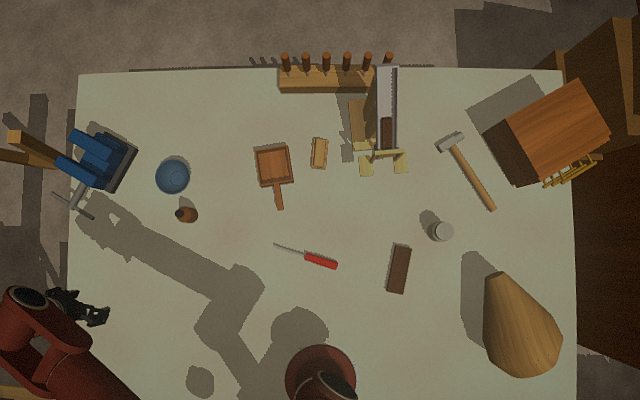

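The top picture shows the dish at about (273,165) with its handle to (280,207). The sanding block is at (319,152). The chute lip and gate are near (384,153), with the gate feet at (366,165) and (401,163). The scene picture agrees with this layout.

```bash
python3 - <<'E'
from h import *
P=np.load("top0.npz")["P"]; im=cv2.imread("pics/top0.png"); hsv=cv2.cvtColor(im,cv2.COLOR_BGR2HSV)
print("bench z",np.nanmedian(P[215:235,300:330,2]))
def reg(u0,u1,v0,v1):
    m=np.zeros(im.shape[:2],bool); m[v0:v1,u0:u1]=1; return m
# dish
m=reg(245,300,138,215)&(hsv[...,1]>110)
n,l,s,c=cv2.connectedComponentsWithStats(m.astype(np.uint8)); k=1+np.argmax(s[1:,4]); m=l==k
print("dish px",s[k])
pts=P[m]; print("z pct",np.nanpercentile(pts[:,2],[1,10,50,90,99]))
f=grab("top")
ct=max(cv2.findContours(m.astype(np.uint8),0,2)[0],key=cv2.contourArea)
# handle removed by opening
o=cv2.morphologyEx(m.astype(np.uint8),cv2.MORPH_CLOSE,np.ones((5,5)));o=cv2.morphologyEx(o,cv2.MORPH_OPEN,np.ones((17,17)))
body=max(cv2.findContours(o,0,2)[0],key=cv2.contourArea)
w=plane(f,body.reshape(-1,2),.045)[:,:2].astype(np.float32); print("body rect",cv2.minAreaRect(w))
hm=m&(o==0); n,l,s,c=cv2.connectedComponentsWithStats(hm.astype(np.uint8)); k=1+np.argmax(s[1:,4])
v,u=np.nonzero(l==k); w=plane(f,np.c_[u,v],.044)[:,:2]; print("handle c",w.mean(0),w.min(0),w.max(0), "fit",cv2.fitLine(w.astype(np.float32),2,0,.01,.01).ravel())
hz=P[l==k]; print("handle cloud med",np.nanmedian(hz,0))
# chute/gate
m=reg(345,425,60,185)
z=P[...,2]
for nm,a,b in(("feet",.125,.17),("gatetop",.245,.29)):
    q=m&(z>a)&(z<b)&reg(345,425,135,185); n,l,s,c=cv2.connectedComponentsWithStats(q.astype(np.uint8))
    for k in range(1,n):
        if s[k,4]>15:
            p=P[l==k]; print(nm,s[k],np.round(np.nanmedian(p,0),4),np.round(np.nanpercentile(p,2,0),3),np.round(np.nanpercentile(p,98,0),3), cv2.minAreaRect(p[:,:2].astype(np.float32)))
# channel: all high points
q=m&(z>.22)&reg(372,402,64,150); p=P[q]; 
for a in np.arange(.22,.42,.02):
    s=p[(p[:,2]>a)&(p[:,2]<a+.02)]
    if len(s)>5: print(round(a,2),len(s),np.round(s.mean(0),4),np.round(s[:,1].min(),3),np.round(s[:,1].max(),3))
v=im[130:190,345:425]; cv2.imwrite("pics/c.png",np.hstack([cv2.resize(im[60:190,340:430],None,fx=4,fy=4),]))
E
```

```text
bench z -0.00032991745982599677
dish px [ 254  145   40   65 1459]
z pct [-0.00179664  0.00117185  0.00556964  0.04415748  0.04819997]
body rect ((0.6366363167762756, 0.13564379513263702), (0.11466743052005768, 0.10125663131475449), 0.6900137662887573)
handle c [0.54273235 0.11967311] [0.50862996 0.10555359] [0.57677575 0.13238395] fit [0.98609054 0.16620913 0.54273236 0.11967311]
handle cloud med [0.54367455 0.12028741 0.04312738]
feet [393 153  15  21 226] [ 0.6204 -0.2236  0.1465] [ 0.6   -0.24   0.143] [ 0.648 -0.203  0.159] ((0.6247472167015076, -0.2216971218585968), (0.05279892683029175, 0.036649465560913086), 5.431302547454834)
feet [358 155  16  22 276] [ 0.6169 -0.1262  0.1468] [ 0.591 -0.145  0.143] [ 0.645 -0.11   0.154] ((0.6186686158180237, -0.1271270364522934), (0.05703800544142723, 0.03633470460772514), 4.992262840270996)
gatetop [374 135  32  22 232] [ 0.6329 -0.172   0.2624] [ 0.624 -0.209  0.246] [ 0.672 -0.138  0.266] ((0.6510716080665588, -0.17228619754314423), (0.050376374274492264, 0.07480709999799728), 3.616628646850586)
gatetop [382 135  11   9  84] [ 0.6672 -0.1699  0.2507] [ 0.657 -0.183  0.245] [ 0.675 -0.158  0.258] ((0.6660720109939575, -0.1705147922039032), (0.0188444834202528, 0.02489885501563549), 2.483370542526245)
0.22 165 [ 0.6796 -0.1626  0.2327] -0.194 -0.137
0.24 308 [ 0.6807 -0.1681  0.2502] -0.2 -0.137
0.26 486 [ 0.7119 -0.166   0.2698] -0.201 -0.133
0.28 339 [ 0.7456 -0.1637  0.2902] -0.19 -0.133
0.3 370 [ 0.7743 -0.1622  0.3103] -0.189 -0.133
0.32 254 [ 0.7925 -0.1591  0.3283] -0.187 -0.131
0.34 147 [ 0.8002 -0.1566  0.3508] -0.184 -0.132
0.36 17 [ 0.8043 -0.1559  0.3614] -0.181 -0.136
```

View pics/c.png

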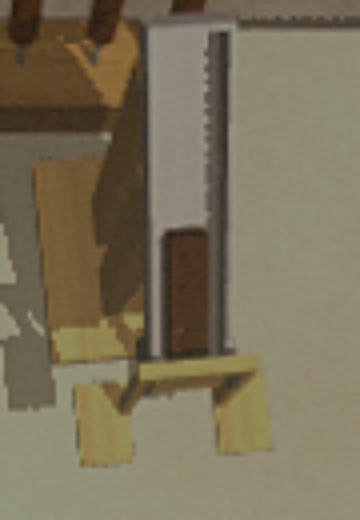

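The crop shows the gate plate, its two level feet (crop about (105,425) and (245,425)) and the blanks behind the gate. The sizes match: feet 36 x 56 mm, tops about 0.146. This gives:
- **Chute:** lip at about (0.634, -0.173), yaw about 0.08.
- **Dish:** at (0.636, 0.1355), yaw 0.167.
- **Grasp:** at (0.5425, 0.1195).

Emit:
{"api": "move_arm", "payload": {
  "plan": [
    [[0,0,0,0,0,-1,0],[0,0,0,0,0,-1,0],[0,0,0,0,0,-1,0],[0,0,0,0,0,-1,0],[-0.1,-0.25,0,0,0,0,0],[-0.16,-0.4,0,0,0,0,0],[-0.16,-0.4,0,0,0,0,0],[-0.16,-0.4,0,0,0,0,0],[-0.16,-0.4,0,0,0,0,0],[-0.16,-0.4,0,0,0,0,0]]
  ]
}}

```text
time: 1.4
tool_pos: [0.4159, 0.315, 0.231]
tool_rot: [-0.0, -0.081, 0.997, -0.0]
contact_force: [-0.3, 0.3, 0.0]
gripper_width: 1.003
grasp_force: 0.0
```

```bash
cat > d.py <<'E'
# delta to target TCP x y z and dish yaw, in tool units
import sys; from h import *
from scipy.spatial.transform import Rotation as R
x,y,z,yaw=map(float,sys.argv[1:5]); s=manip.state()
q=s["tool_rot"]; r=R.from_quat([q[1],q[2],q[3],q[0]])
c,n=np.cos(yaw),np.sin(yaw)
T=R.from_matrix(np.array([[-c,-n,0],[-n,c,0],[0,0,-1.]]).T @ np.eye(3)) if 0 else R.from_matrix(np.array([[-c,-n,0],[-n,c,0],[0,0,-1.]]))
d=np.array([x,y,z])-s["tool_pos"]
print("t",s["time"],"pos",s["tool_pos"].round(4),"F",s["contact_force"].round(2),"w",round(s["gripper_width"],3),"g",round(s["grasp_force"],1))
print("shift units now-frame",(r.inv().apply(d)/.12).round(3),"target-frame",(T.inv().apply(d)/.12).round(3),"turn units",((r.inv()*T).as_rotvec()/.15).round(3))
E
python3 d.py 0.5425 0.1195 0.12 0.167
```

```text
t 1.4 pos [0.4159 0.315  0.231 ] F [-0.34  0.31  0.03] w 1.003 g 0.0
shift units now-frame [-0.78  -1.778  0.925] target-frame [-0.769 -1.782  0.925] turn units [-0.    -0.001 -0.037]
```

Emit:
{"api": "move_arm", "payload": {
  "plan": [
    [[-0.16,-0.36,0.1,0,0,-0.04,0],[-0.16,-0.36,0.1,0,0,0,0],[-0.16,-0.36,0.1,0,0,0,0],[-0.16,-0.36,0.1,0,0,0,0],[-0.13,-0.34,0.1,0,0,0,0],[0,0,0.1,0,0,0,0],[0,0,0.15,0,0,0,0],[0,0,0.15,0,0,0,0],[0,0,0,0,0,0,0],[0,0,0,0,0,0,0]]
  ]
}}

```text
time: 2.65
tool_pos: [0.5418, 0.1218, 0.1235]
tool_rot: [0.0, -0.084, 0.996, 0.0]
contact_force: [-0.6, -1.1, -0.3]
gripper_width: 0.998
grasp_force: 0.0
```

```bash
python3 d.py 0.5425 0.1195 0.015 0.167; python3 - <<'E'
from h import *
f=grab("top"); cv2.imwrite("pics/t1.png",cv2.resize(f["pixels"][120:230,200:340],None,fx=4,fy=4))
E
```

```text
t 2.65 pos [0.5418 0.1218 0.1235] F [-0.57 -1.15 -0.34] w 0.998 g 0.0
shift units now-frame [-0.002 -0.02   0.904] target-frame [-0.002 -0.02   0.904] turn units [-0.     0.002  0.008]
```

View pics/t1.png

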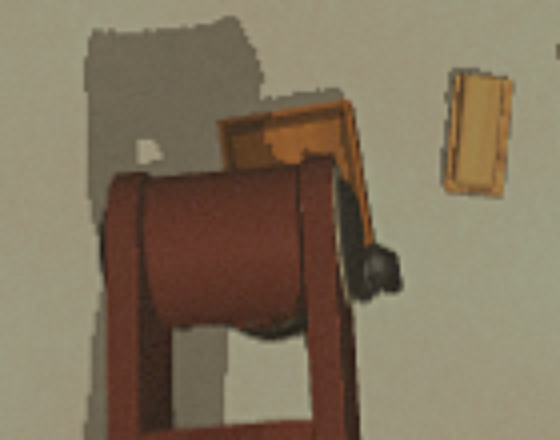

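The arm hides the handle, but the dish (crop corners (218,122) and (350,100)) has not moved. I'll descend and close.

Emit:
{"api": "move_arm", "payload": {
  "plan": [
    [[0,-0.02,0.15,0,0,0,0],[0,0,0.15,0,0,0,0],[0,0,0.15,0,0,0,0],[0,0,0.15,0,0,0,0],[0,0,0.15,0,0,0,0],[0,0,0.1,0,0,0,0],[0,0,0.05,0,0,0,0],[0,0,0,0,0,0,0],[0,0,0,0,0,0,0.5],[0,0,0,0,0,0,1]]
  ]
}}

```text
time: 3.95
tool_pos: [0.5429, 0.1189, 0.0161]
tool_rot: [0.001, -0.084, 0.997, -0.0]
contact_force: [1.0, 0.1, 0.1]
gripper_width: 0.606
grasp_force: 0.0
```

Emit:
{"api": "move_arm", "payload": {
  "plan": [
    [[0,0,0,0,0,0,1],[0,0,0,0,0,0,1],[0,0,0,0,0,0,1],[0,0,0,0,0,0,1],[0,0,0,0,0,0,1],[0,0,0,0,0,0,1],[0,0,0,0,0,0,1],[0,0,0,0,0,0,1],[0,0,0,0,0,0,1],[0,0,0,0,0,0,1]]
  ]
}}

```text
time: 5.2
tool_pos: [0.5425, 0.1189, 0.0157]
tool_rot: [0.0, -0.084, 0.997, 0.0]
contact_force: [-2.5, 1.1, 4.6]
gripper_width: 0.197
grasp_force: 61.6
```

Emit:
{"api": "move_arm", "payload": {
  "plan": [
    [[0,0,-0.04,0,0,0,1],[0,0,-0.08,0,0,0,1],[0,0,-0.1,0,0,0,1],[0,0,-0.1,0,0,0,1],[0,0,-0.1,0,0,0,1],[0,0,-0.1,0,0,0,1],[0,0,-0.06,0,0,0,1],[0,0,0,0,0,0,1],[0,0,0,0,0,0,1],[0,0,0,0,0,0,1]]
  ]
}}

```text
time: 6.45
tool_pos: [0.5418, 0.1188, 0.0842]
tool_rot: [-0.001, -0.084, 0.997, -0.0]
contact_force: [0.3, 0.6, -1.4]
gripper_width: 0.198
grasp_force: 60.9
```

```bash
cat > dish.py <<'E'
from h import *
import sys
# dish rim tilt from both cameras' clouds, in dish frame by tool pose
s=manip.state(); t=s["tool_pos"]; q=s["tool_rot"]
yaw=2*np.arctan2(-q[1],q[2]) if q[2]>0 else 0
print("t",s["time"],"tcp",t.round(4),"yaw",round(yaw,4),"F",s["contact_force"].round(2),"g",s["grasp_force"].round(1))
c,n=np.cos(yaw),np.sin(yaw)
for nm in("scene","top"):
    f=grab(nm); P=cloud(f); cv2.imwrite(f"pics/{sys.argv[1]}_{nm}.png",f["pixels"])
    d=P-t; X=c*d[...,0]+n*d[...,1]-0-0.095+0; X=X+0; Y=-n*d[...,0]+c*d[...,1]; Z=P[...,2]-(t[2]-.015)
    hsv=cv2.cvtColor(f["pixels"],cv2.COLOR_BGR2HSV)
    m=(abs(X)<.065)&(abs(Y)<.06)&(Z>-.01)&(Z<.07)&(hsv[...,1]>90)
    rim=m&((abs(X)>.047)|(abs(Y)>.043))&(Z>.03)
    p=np.c_[X[rim],Y[rim],Z[rim]]
    print(nm,m.sum(),rim.sum(),"x",np.percentile(X[m],[1,99]).round(4),"y",np.percentile(Y[m],[1,99]).round(4))
    top=[]
    for a in np.arange(-.06,.061,.01):
        k=abs(p[:,0]-a)<.005
        if k.sum()>8: top.append((round(a,3),np.percentile(p[k,2],85).round(4)))
    print(" rim z along x",[tuple(map(float,i)) for i in top])
    top=[]
    for a in np.arange(-.055,.056,.01):
        k=abs(p[:,1]-a)<.005
        if k.sum()>8: top.append((round(a,3),np.percentile(p[k,2],85).round(4)))
    print(" rim z along y",[tuple(map(float,i)) for i in top])
E
python3 dish.py g; python3 d.py 0.46 -0.187 0.083 0.08
```

```text
t 6.45 pos [0.5418 0.1188 0.0842] F [ 0.32  0.55 -1.36] w 0.198 g 60.9
shift units now-frame [ 1.096 -2.399  0.011] target-frame [ 0.883 -2.486  0.01 ] turn units [ 0.    -0.009  0.581]Traceback (most recent call last):
  File "dish.py", line 6, in <module>
    print("t",s["time"],"tcp",t.round(4),"yaw",round(yaw,4),"F",s["contact_force"].round(2),"g",s["grasp_force"].round(1))
                                                                                                ^^^^^^^^^^^^^^^^^^^^^^
AttributeError: 'float' object has no attribute 'round'
```

```bash
sed -i 's/,"g",s\["grasp_force"\].round(1)//' dish.py; python3 dish.py g
```

```text
t 6.45 tcp [0.5418 0.1188 0.0842] yaw 0.1672 F [ 0.32  0.55 -1.36]
scene 1230 336 x [-0.0542  0.0633] y [-0.0499  0.0499]
 rim z along x [(-0.06, 0.0448), (-0.05, 0.0442), (-0.04, 0.0435), (-0.03, 0.0456), (-0.02, 0.044), (-0.01, 0.0451), (0.0, 0.0459), (0.01, 0.0446), (0.02, 0.0442), (0.03, 0.0446), (0.04, 0.0444), (0.05, 0.0448), (0.06, 0.0438)]
 rim z along y [(-0.045, 0.0449), (-0.035, 0.0434), (-0.025, 0.0427), (-0.015, 0.0425), (-0.005, 0.044), (0.005, 0.0439), (0.015, 0.0434), (0.025, 0.044), (0.035, 0.044), (0.045, 0.0448)]
top 831 174 x [-0.0114  0.0585] y [-0.0498  0.0495]
 rim z along x [(0.0, 0.045), (0.01, 0.0462), (0.02, 0.0436), (0.03, 0.0445), (0.04, 0.0431), (0.05, 0.0446), (0.06, 0.0446)]
 rim z along y [(-0.045, 0.0449), (-0.035, 0.0446), (-0.015, 0.0453), (-0.005, 0.0436), (0.005, 0.0449), (0.015, 0.0443), (0.025, 0.0447), (0.035, 0.0434), (0.045, 0.0452)]
```

View pics/g_scene.png

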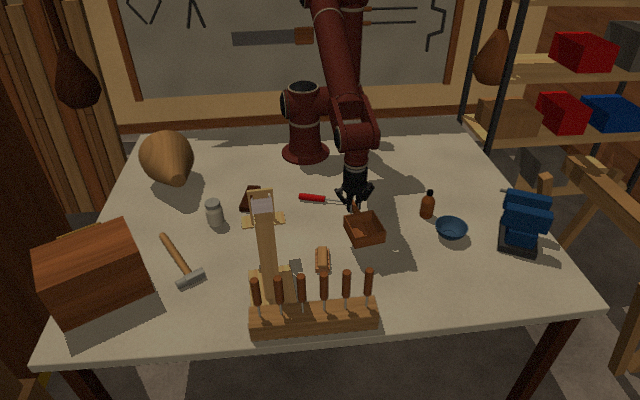

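The scene picture shows the dish held level at (365,230), with the rim flat to about 1 mm and its centre about 98 mm ahead of the TCP. Next I'll carry it sideways to a point in front of the chute.

Emit:
{"api": "move_arm", "payload": {
  "plan": [
    [[0,0,0,0,0,0.2,1],[0.1,0,0,0,0,0.2,1],[0.2,-0.1,0,0,0,0.18,1],[0.2,-0.2,0,0,0,0,1],[0.2,-0.28,0,0,0,0,1],[0.1,-0.3,0,0,0,0,1],[0.08,-0.3,0,0,0,0,1],[0,-0.3,0,0,0,0,1],[0,-0.3,0,0,0,0,1],[0,-0.25,0,0,0,0,1]]
  ]
}}

```text
time: 7.8
tool_pos: [0.4563, -0.1348, 0.0849]
tool_rot: [0.0, -0.039, 0.999, -0.0]
contact_force: [-0.3, -0.3, -1.6]
gripper_width: 0.199
grasp_force: 60.8
```

Emit:
{"api": "move_arm", "payload": {
  "plan": [
    [[0,-0.2,0,0,0,0,1],[0,-0.15,0,0,0,0,1],[0,-0.1,0,0,0,0,1],[0,0,0,0,0,0,1],[0,0,0,0,0,0,1],[0,0,0,0,0,0,1],[0,0,0,0,0,0,1],[0,0,0,0,0,0,1],[0,0,0,0,0,0,1],[0,0,0,0,0,0,1]]
  ]
}}

```text
time: 9.05
tool_pos: [0.4613, -0.1875, 0.0849]
tool_rot: [0.0, -0.04, 0.999, -0.0]
contact_force: [-0.8, -0.2, -1.5]
gripper_width: 0.199
grasp_force: 60.8
```

```bash
python3 d.py 0.511 -0.183 0.083 0.08; python3 dish.py p
python3 - <<'E'
from h import *
im=cv2.imread("pics/p_top.png");im2=cv2.imread("pics/p_scene.png")
cv2.imwrite("pics/p.png",np.hstack([cv2.resize(im[100:220,320:440],(400,400)),cv2.resize(im2[150:270,200:320],(400,400))]))
E
```

```text
t 9.05 pos [ 0.4613 -0.1875  0.0849] F [-0.77 -0.2  -1.5 ] w 0.199 g 60.8
shift units now-frame [-0.415  0.004  0.016] target-frame [-0.415  0.005  0.016] turn units [-0.     0.     0.002]
t 9.05 tcp [ 0.4613 -0.1875  0.0849] yaw 0.0803 F [-0.77 -0.2  -1.5 ]
scene 204 75 x [-0.0483  0.064 ] y [-0.0491  0.0505]
 rim z along x [(-0.05, 0.0428), (0.06, 0.0385)]
 rim z along y [(-0.045, 0.0452), (-0.035, 0.0374), (0.035, 0.0382), (0.045, 0.045)]
top 1089 185 x [-0.0499  0.0568] y [-0.0495  0.0501]
 rim z along x [(-0.05, 0.0453), (-0.02, 0.0444), (-0.01, 0.0445), (0.0, 0.0441), (0.01, 0.045), (0.02, 0.0443), (0.03, 0.044), (0.04, 0.0431), (0.05, 0.0436), (0.06, 0.0448)]
 rim z along y [(-0.045, 0.044), (-0.005, 0.0443), (0.025, 0.0451), (0.045, 0.045), (0.055, 0.0435)]
```

View pics/p.png

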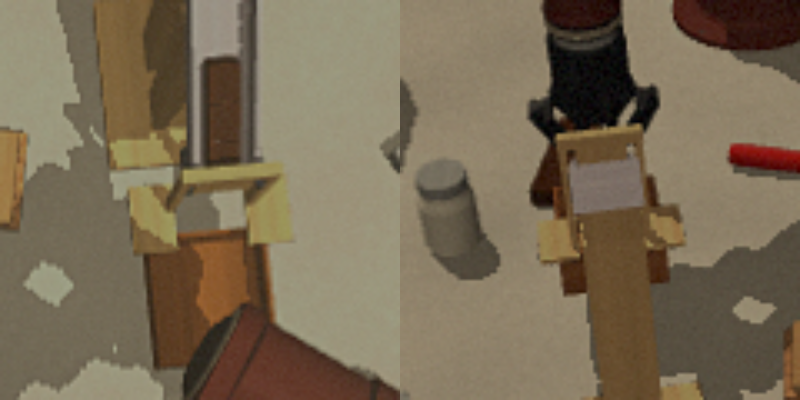

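In the crops the dish lines up squarely beneath both feet, and the side walls at top view (150,300) and (268,280) sit under them. I'll move in and then raise.

Emit:
{"api": "move_arm", "payload": {
  "plan": [
    [[-0.06,0,0,0,0,0,1],[-0.12,0,0,0,0,0,1],[-0.12,0,0,0,0,0,1],[-0.08,0,0,0,0,0,1],[-0.035,0,0,0,0,0,1],[0,0,0,0,0,0,1],[0,0,0,0,0,0,1],[0,0,-0.06,0,0,0,1],[0,0,-0.06,0,0,0,1],[0,0,-0.03,0,0,0,1]]
  ]
}}

```text
time: 10.4
tool_pos: [0.5114, -0.1839, 0.1041]
tool_rot: [0.001, -0.04, 0.999, -0.0]
contact_force: [-0.7, 0.6, -2.1]
gripper_width: 0.202
grasp_force: 60.8
```

```bash
python3 d.py 0.511 -0.183 0.151 0.08
```

```text
t 10.4 pos [ 0.5114 -0.1839  0.1041] F [-0.71  0.57 -2.11] w 0.202 g 60.8
shift units now-frame [ 0.002  0.007 -0.391] target-frame [ 0.003  0.008 -0.391] turn units [-0.006  0.01   0.   ]
```

Emit:
{"api": "move_arm", "payload": {
  "plan": [
    [[0,0.007,-0.05,0,0,0,1],[0,0,-0.07,0,0,0,1],[0,0,-0.08,0,0,0,1],[0,0,-0.08,0,0,0,1],[0,0,-0.07,0,0,0,1],[0,0,-0.04,0,0,0,1],[0,0,0,0,0,0,1],[0,0,0,0,0,0,1],[0,0,0,0,0,0,1],[0,0,0,0,0,0,1]]
  ]
}}

```text
time: 11.65
tool_pos: [0.5107, -0.1827, 0.1493]
tool_rot: [-0.0, -0.04, 0.999, 0.0]
contact_force: [0.8, 0.2, -3.1]
gripper_width: 0.201
grasp_force: 60.6
```

```bash
python3 d.py 0.511 -0.183 0.151 0.08; python3 dish.py q
python3 - <<'E'
from h import *
im=cv2.imread("pics/q_top.png");im2=cv2.imread("pics/q_scene.png")
cv2.imwrite("pics/q.png",np.hstack([cv2.resize(im[80:200,320:440],(400,400)),cv2.resize(im2[150:270,200:320],(400,400))]))
E
```

```text
t 11.65 pos [ 0.5107 -0.1827  0.1493] F [ 0.77  0.19 -3.13] w 0.201 g 60.6
shift units now-frame [-0.002 -0.003 -0.014] target-frame [-0.002 -0.003 -0.014] turn units [ 0.001 -0.004  0.001]
t 11.65 tcp [ 0.5107 -0.1827  0.1493] yaw 0.0802 F [ 0.77  0.19 -3.13]
scene 551 278 x [-0.0502  0.0632] y [-0.0583  0.0585]
 rim z along x [(-0.05, 0.0443), (-0.01, 0.0509), (0.0, 0.0504), (0.01, 0.0515), (0.02, 0.0504), (0.03, 0.0516), (0.04, 0.0504), (0.05, 0.0498), (0.06, 0.0419)]
 rim z along y [(-0.055, 0.0508), (-0.045, 0.05), (-0.035, 0.0411), (0.035, 0.0486), (0.045, 0.0504), (0.055, 0.0508)]
top 939 318 x [-0.051   0.0566] y [-0.0587  0.0588]
 rim z along x [(-0.05, 0.0447), (-0.04, 0.0458), (-0.01, 0.05), (0.0, 0.0508), (0.01, 0.0511), (0.02, 0.0512), (0.03, 0.051), (0.04, 0.0512), (0.05, 0.044), (0.06, 0.0442)]
 rim z along y [(-0.055, 0.0511), (-0.045, 0.0511), (0.035, 0.0446), (0.045, 0.0499), (0.055, 0.0509)]
```

View pics/q.png

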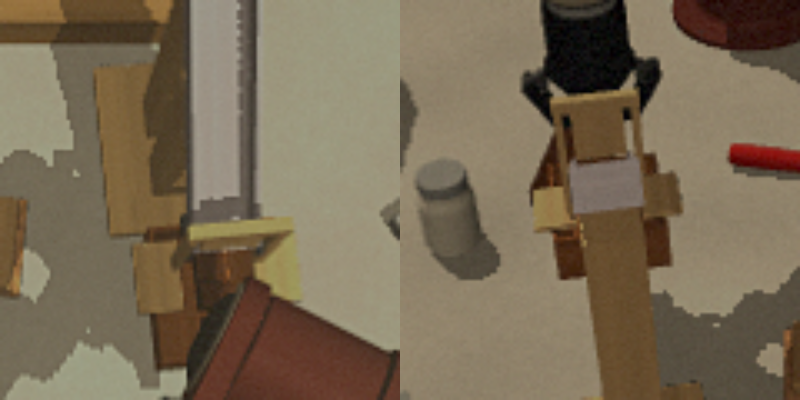

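The gate is up on the rim, the channel in the top view looks empty, and the extra load of about 0.4–0.5 N fits three blanks. I'll lower until the gate is shut, then back away.

Emit:
{"api": "move_arm", "payload": {
  "plan": [
    [[0,0,0,0,0,0,1],[0,0,0,0,0,0,1],[0,0,0.03,0,0,0,1],[0,0,0.07,0,0,0,1],[0,0,0.09,0,0,0,1],[0,0,0.1,0,0,0,1],[0,0,0.1,0,0,0,1],[0,0,0.08,0,0,0,1],[0,0,0.05,0,0,0,1],[0,0,0.02,0,0,0,1]]
  ]
}}

```text
time: 13.0
tool_pos: [0.5108, -0.1827, 0.0845]
tool_rot: [-0.0, -0.04, 0.999, 0.0]
contact_force: [-0.0, -0.3, -1.6]
gripper_width: 0.196
grasp_force: 60.7
```

```bash
python3 d.py 0.38 -0.193 0.085 0.08
```

```text
t 13.0 pos [ 0.5108 -0.1827  0.0845] F [-0.   -0.27 -1.57] w 0.196 g 60.7
shift units now-frame [ 1.094  0.002 -0.004] target-frame [ 1.094  0.002 -0.004] turn units [ 0.001 -0.002  0.001]
```

```bash
python3 - <<'E'
from h import *
im=grab("top")["pixels"];im2=grab("scene")["pixels"]
cv2.imwrite("pics/r.png",np.hstack([cv2.resize(im[80:200,320:440],(400,400)),cv2.resize(im2[150:270,200:320],(400,400))]))
print([manip.state()["contact_force"][2].round(2) for _ in range(3)])
E
```

```text
[np.float64(-1.54), np.float64(-1.54), np.float64(-1.54)]
```

View pics/r.png

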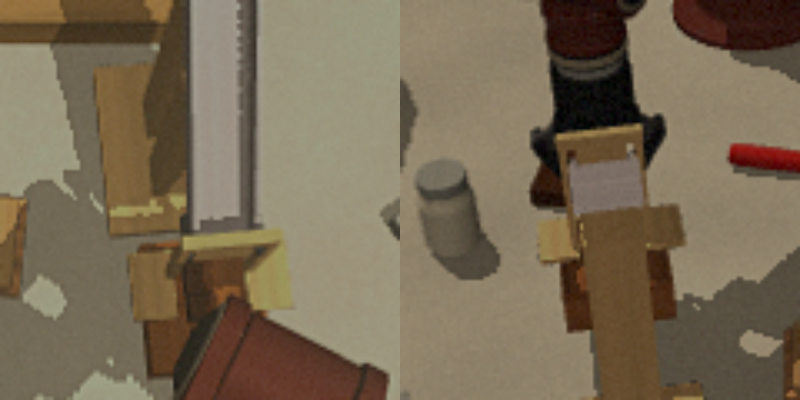

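The channel is empty and the gate is down. I'll back off.

Emit:
{"api": "move_arm", "payload": {
  "plan": [
    [[0.05,0,0,0,0,0,1],[0.12,0,0,0,0,0,1],[0.16,0,0,0,0,0,1],[0.16,0,0,0,0,0,1],[0.16,0,0,0,0,0,1],[0.16,0,0,0,0,0,1],[0.13,0,0,0,0,0,1],[0.1,0,0,0,0,0,1],[0.05,0,0,0,0,0,1],[0,0,0,0,0,0,1]]
  ]
}}

```text
time: 14.35
tool_pos: [0.3803, -0.1933, 0.085]
tool_rot: [0.0, -0.04, 0.999, -0.0]
contact_force: [-0.5, -0.4, -1.4]
gripper_width: 0.201
grasp_force: 60.8
```

Emit:
{"api": "move_arm", "payload": {
  "plan": [
    [[0,0,-0.05,0,0,0,1],[0,0,-0.1,0,0,0,1],[0,0,-0.13,0,0,0,1],[0,0,-0.13,0,0,0,1],[0,0,-0.13,0,0,0,1],[0,0,-0.1,0,0,0,1],[0,0,-0.05,0,0,0,1],[0,0,0,0,0,0,1],[0,0,0,0,0,0,1],[0,0,0,0,0,0,1]]
  ]
}}

```text
time: 15.6
tool_pos: [0.3802, -0.193, 0.167]
tool_rot: [-0.001, -0.04, 0.999, 0.0]
contact_force: [-0.6, -0.5, -2.2]
gripper_width: 0.197
grasp_force: 60.7
```

```bash
python3 dish.py s
python3 - <<'E'
from h import *
im=cv2.imread("pics/s_top.png");im2=cv2.imread("pics/s_scene.png")
cv2.imwrite("pics/s.png",np.hstack([cv2.resize(im[120:240,320:440],(400,400)),cv2.resize(im2[120:240,200:320],(400,400))]))
f=grab("top");P=cloud(f);q=P[140:180,350:420].reshape(-1,3);q=q[(q[:,2]>.12)&(q[:,2]<.2)&(q[:,0]>.595)];print("feet z",np.median(q[:,2]),len(q))
s=manip.state();print(s["joint_vel"].round(3),s["contact_force"])
E
```

```text
t 15.6 tcp [ 0.3802 -0.193   0.167 ] yaw 0.0802 F [-0.59 -0.47 -2.18]
scene 678 140 x [-0.056   0.0627] y [-0.0491  0.05  ]
 rim z along x [(-0.06, 0.0442), (-0.05, 0.0431), (0.06, 0.0432)]
 rim z along y [(-0.045, 0.0449), (-0.005, 0.0451), (0.045, 0.044)]
top 1586 250 x [-0.0483  0.0571] y [-0.0486  0.0501]
 rim z along x [(-0.05, 0.0451), (-0.03, 0.0441), (-0.02, 0.0449), (-0.01, 0.0444), (0.0, 0.0441), (0.01, 0.0445), (0.02, 0.044), (0.03, 0.0444), (0.04, 0.044), (0.05, 0.0443), (0.06, 0.0452)]
 rim z along y [(-0.045, 0.0442), (0.005, 0.0453), (0.015, 0.0455), (0.035, 0.0444), (0.045, 0.0453), (0.055, 0.0411)]
feet z 0.1466528145829996 497
[-0.    -0.002 -0.004 -0.001 -0.     0.001] [-0.97610237  0.79551013 -2.27214312]
```

View pics/s.png

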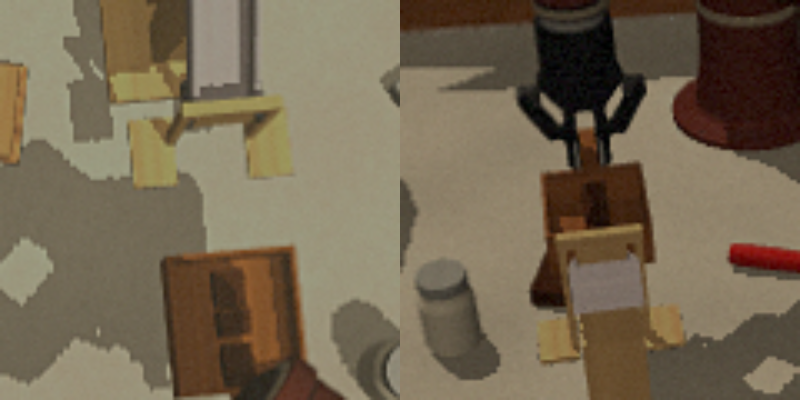

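The last crop shows the three blanks in the dish (top view (230,285), (235,320) and (238,360)). The dish is level, about 0.152 m up and about 0.155 m from the lip, and the gate is shut with its foot tops back at 0.1467.

```bash
python3 -c "
from plant import manip
print(manip.job_done())"
```

```text
the job is handed in; nothing more can be done
None
```

I handed the job in with the dish still in the gripper, level and still, about 15 cm above the bench and 15 cm from the lip, with all three blanks in it and the gate shut; the hand-in returned no verdict.

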